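Sweep the loose nuts into the parts bay

ROBOT

A 7-joint arm with a two-finger parallel gripper is mounted at the origin on a cart in front of the work surface, level with it; the furniture and walls round the work are solid. World frame = base frame: x ahead of the robot, y to its left, z up, the work surface at z = 0. Lengths are in mm, angles in rad, forces in N, time in s.
With the tool pointing down it reaches from about 400 to 875 mm from the base axis. Payload 4.4 kg.
Tool frame: the origin (TCP) lies on the mounting face of the last link; the fingertips stand 173 mm ahead of it and the grasp point (between the pads) lies 155 mm ahead of it; z points along the fingers, y is the line along which they close (so a half turn about z gives the same grasp; the last joint's range is limited). The gripper opens to 85 mm and grips with 20 to 120 N. Pads are 22 mm wide; open, the fingers measure 114 mm over their backs; the gripper's body (76 mm by 85 mm) begins 54 mm behind the grasp point. The pads swing forward as they close: fully open they stand 13 mm farther back than shut.
Start: joints at [-1.41, 0.628, 0.038, 1.517, -0.027, 0.996, -0.02], TCP at [146.139, 633.371, 404.713] pointing down, gripper open.
Joint ranges: [-3.06, 3.06], [-0.37, 2.12], [-1.25, 1.32], [0.18, 2.47], [-1.1, 4.24], [0.23, 1.98], [-2.94, 2.94]. Speed limits (rad/s): [2.57, 2.57, 3.14, 3.14, 3.14, 3.14, 3.14].

INTERFACE

Orientations are given as [roll, pitch, yaw] about the fixed x, y, z axes, in that order (R = Rz(yaw) Ry(pitch) Rx(roll)).
In Python, from cell import * gives the robot as it stands. The module is installed in compiled form; this text tells all that it offers.
- The arm moves only by the tool jog_arm, never from a script. Its argument "steps" is a list of rows, each a list of 7 numbers: the opening, from -1 (shut) to 1 (fully open), so that 0 is half open, then the shift along the tool's x, y, z as a fraction of full scale, then the turn, a rotation vector about the tool's x, y, z as a fraction of full scale. A call has 1 to 10 rows; each row shifts and turns the commanded pose from where the row before left it, along the tool's axes as they then stand; what a row does not reach is not made up. Full scale, the value 1, is 500 mm for a shift and 2 rad for a turn. A row lasts 1/8 s, in which the tool goes at most 62.5 mm and 10.7 degrees, less where a joint would pass 70% of its speed; a pose out of reach is approached as far as the arm can. A call with a number of a shift or a turn outside -1 to 1 is refused whole. A call with a gripper value outside its range is refused whole. The fingers move at their own pace and stop on an object; the grip force is fixed at half the most. Time passes only in rows, so rows that do not move let the fingers close. It gives the time, the measured TCP pose, the force, the opening and the grip force at its end, in the units of the state.
- read_state(): the state, without advancing time (a new reading comes with each control period).
- get_image(name): name is "scene" or "side" or "wrist"; returns a dict with "pixels" (400x640x3 uint8, red, green, blue), "depth" (400x640 float32, mm along the optical axis (not along the pixel's ray), 0 where there is no reading), "vertical_fov" (degrees; the focal length in pixels is half the picture's height over the tangent of half this angle, whatever the lens; pixels are square), "cx", "cy" (the principal point, pixels), "k1" (the pictures are not rectified: a ray, as slopes to the right and down, at radius r is drawn at 1 + k1 r^2 times it, then the intrinsics apply), "R" (3x3) and "t" (3): a world point X has camera coordinates R X + t. Camera axes: x right, y down, z forward; pixel columns grow to the right and rows downward; lengths in mm; the calibration is good to about 2 mm. A picture is of the moment at which its call begins.
- finish_job(): hands the job in; it is judged then, once.
The state is a dict: "clock": time; "qpos": joint angles; "qd": joint speeds; "tau": joint torques, N m; "eef_pos": TCP position; "tool_rot": TCP orientation; "force": force on the tool from outside, world axes, zero at the start; "torque": the same for the moment, N m; "width": finger opening in mm; "gripper_force": force on a finger pad.
Only numpy, scipy, OpenCV 4.12 (cv2) and the standard library are available. Lean on these libraries where they do the work, as an engineer would, in place of code of your own. Each camera call takes 0.05 s, during which the arm holds its last target. There are 200 camera calls.

TASK

Three nuts lie scattered on the bench in front of the open side of the green three-sided parts bay. With closed fingertips, gently sweep all three along the bench until they lie fully inside the bay; do not pinch, pick up or flick them, and leave the plywood offcut, spanner and sanding block where they lie.

Things in the scene. Friction and masses are not known exactly. Their poses are not given: they have to be found in the camera images.
- bay: green sheet-steel parts bay: a back wall and two side walls round a piece of bare bench, no floor, screwed down. Origin at bench level, mid-bay; x from the open side to the back wall, y across, z up. Outside: x -75 (open side) to +75 mm, y -95 to +95 mm; walls 3 mm thick, 37 mm high; small screw tabs outside. Nuts start at x -290 to -140, y -55 to 55 mm; that strip is else empty
- bay_mouth (a point): middle of the bay's open side, at bench level, in line with the front ends of the side walls; same axes as the bay. The opening is 184 mm wide, without a sill
- nut_0: dark grey M12 hexagon nut, 19 mm across flats, 22 mm across corners, 10 mm high, with a 12 mm hole, about 30 g, lying flat on the bench at the start. Origin at the centre of its underside, z along the hole
- nut_1: dark grey M12 hexagon nut, 19 mm across flats, 22 mm across corners, 10 mm high, with a 12 mm hole, about 30 g, lying flat on the bench at the start. Origin at the centre of its underside, z along the hole
- nut_2: dark grey M12 hexagon nut, 19 mm across flats, 22 mm across corners, 10 mm high, with a 12 mm hole, about 30 g, lying flat on the bench at the start. Origin at the centre of its underside, z along the hole
- offcut: birch plywood offcut lying flat, 42 x 130 x 18 mm (x, y, z), origin at the centre of its underside; loose, to be left alone
- spanner_13: steel spanner lying flat, 182 mm long (along its y), 25 mm wide, 7 mm high, origin at the centre of its underside; loose, to be left alone
- sanding_block: brown sanding block, 62 x 110 x 31 mm (x, y, z), origin at the centre of its underside; loose, to be left alone

How it is judged (in metres and radians):
At the end, for the whole second after the job is handed in: Each nut lies at rest inside the bay: its centre at least 12 mm behind the line of the open side (x over -63 mm in the bay's frame), between the side and back walls, below the rim. The plywood offcut, spanner and sanding block are within 15 mm of where they started (x of nut_0 in the frame of bay between -0.063 and 0.075 m and y of nut_0 in the frame of bay between -0.095 and 0.095 m and z of each of nut_0, nut_1, nut_2 in the frame of bay below 0.03 m and linear speed of each of nut_0, nut_1, nut_2 below 0.02 m/s and x of nut_1 in the frame of bay between -0.063 and 0.075 m and y of nut_1 in the frame of bay between -0.095 and 0.095 m and x of nut_2 in the frame of bay between -0.063 and 0.075 m and y of nut_2 in the frame of bay between -0.095 and 0.095 m and distance of each of offcut, spanner_13, sanding_block from where it was at the start of the episode below 0.015 m); the robot touches nothing.
It fails at once if a nut is lifted: more than 30 mm above the bench (height (world z) of any of nut_0, nut_1, nut_2 above 0.03 m).
It fails at once if a nut is pinched or pressed with more than 25 N (contact force between any of nut_0, nut_1, nut_2 and the fingers above 25 N).
It fails at once if a nut is flicked: faster than 0.6 m/s (linear speed of any of nut_0, nut_1, nut_2 above 0.6 m/s).
It fails at once if the plywood offcut, spanner or sanding block is shifted by more than 15 mm (distance of any of offcut, spanner_13, sanding_block from where it was at the start of the episode above 0.015 m).
It also fails if it takes over 56 s, if anything falls off the work surface, if the arm or the gripper's body presses on something with over 40 N, if the wrist force passes 120 N, or if a joint passes its speed limit or range.

## Working session

There is one attempt and no reset: what is moved stays moved. The work goes in short steps, Python scripts to look and compute and a tool call to move; the robot and the scene stay as the last step left them, time stands still between calls to the robot, and variables do not carry over. Pictures are saved under pics/ and viewed, at most 10 in all, crops included, and the job is handed in when it is done.

Besides the shell and the picture viewer there is one more tool, called as a command line: name --pt "numbers of a row" for each row, then --argument value for the rest. jog_arm: Moves the arm, as the interface text tells. Shift numbers are shares of 500 mm and turn numbers shares of 2 rad, none past 1 either way. Its arguments: {"type":"object","properties":{"steps":{"type":"array"}},"required":["steps"]}

```bash
mkdir -p pics
cat > h.py <<'E'
from cell import *
import numpy as np, cv2
def save(n,f):
    im=get_image(n); cv2.imwrite('pics/'+f,im['pixels'][:,:,::-1]); return im
def K(im):
    f=200/np.tan(np.radians(im['vertical_fov'])/2)
    return f
def ray(im,uv,z=0):
    f=K(im); R=np.array(im['R']);t=np.array(im['t']); c=-R.T@t
    uv=np.atleast_2d(np.array(uv,float)); d=(uv-[im['cx'],im['cy']])/f
    s=d.copy()
    for _ in range(20): s=d/(1+im['k1']*(s**2).sum(1,keepdims=True))
    w=np.c_[s,np.ones(len(s))]@R
    return c+w*((z-c[2])/w[:,2:])
E
python3 - <<'E'
from h import *
s=read_state();print(s['clock'],s['eef_pos'],s['tool_rot'],s['width'])
a=save('scene','s1.png');b=save('side','d1.png')
for i in(a,b):print(i['vertical_fov'],i['k1'],-np.array(i['R']).T@i['t'])
E
```

```text
0.0 [146.0571977  633.0673822  403.78158688] [-3.13967171e+00 -9.11028577e-06  2.91472458e+00] 85.0962710284328
48.829512964915736 -0.061188961231363616 [  7.35834931 484.78722215 443.64592003]
55.41977832013847 -0.0553587781952177 [ 497.68171517 -624.18156277  605.31474746]
```

View pics/s1.png

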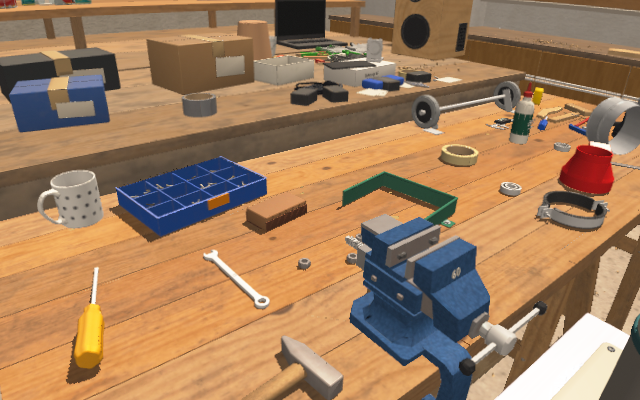

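View pics/d1.png

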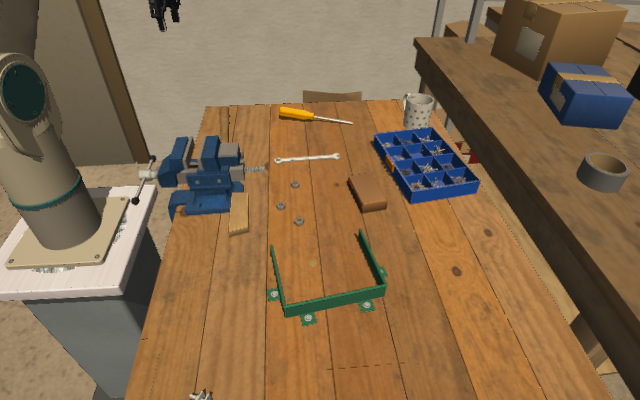

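Side view: nuts at about (295,184), (281,206), (299,221). The bay is open toward the top, with front ends at about (272,247) and (361,231) and the back wall from (285,310) to (385,292). The offcut is at (239,213), the spanner at (307,158) and the sanding block at (367,192).

```bash
cat > loc.py <<'E'
from h import *
def nuts(im,box=(150,240,265,330)):
    p=im['pixels'].astype(int); hsv=cv2.cvtColor(im['pixels'],cv2.COLOR_RGB2HSV)
    m=((hsv[:,:,1]<110)&(hsv[:,:,2]<150)).astype(np.uint8)
    k=np.zeros_like(m);k[box[0]:box[1],box[2]:box[3]]=1
    n,l,st,c=cv2.connectedComponentsWithStats(m*k)
    return [(c[i].round(1),st[i,4]) for i in range(1,n) if st[i,4]>15]
E
python3 - <<'E'
from loc import *
im=get_image('side')
for c,a in nuts(im): print('nut',c,a,ray(im,c,5).round(1))
hsv=cv2.cvtColor(im['pixels'],cv2.COLOR_RGB2HSV)
g=((abs(hsv[:,:,0].astype(int)-75)<18)&(hsv[:,:,1]>100)).astype(np.uint8)
g[:225]=0;g[:,:255]=0;g[330:]=0;g[:,400:]=0
cs,_=cv2.findContours(g,0,2); c=max(cs,key=cv2.contourArea)
print(cv2.approxPolyDP(c,3,True)[:,0].tolist())
for n,uv,z in [('L tip top',(271,246),37),('R tip top',(360,230),37),('backL top',(285,303),37),('backR',(384,287),37),
  ('off corners',None,0)]:
    if uv: print(n,ray(im,uv,z).round(0))
for q in [(233,195),(248,194),(229,228),(247,227)]: print('off',ray(im,q,18).round(0))
for q in [(276,160),(340,155)]: print('span',ray(im,q,5).round(0))
for q in [(348,180),(372,175),(386,203),(361,207)]: print('block',ray(im,q,31).round(0))
v=cv2.resize(im['pixels'][140:330,190:420,::-1],None,fx=3,fy=3,interpolation=2);cv2.imwrite('pics/d2.png',v)
E
```

```text
nut [294.8 183.9] 46 [[504.1 122.2   5. ]]
nut [280.4 205.4] 52 [[467.3  44.5   5. ]]
nut [298.6 220.9] 59 [[507.5 -10.9   5. ]]
[[386, 275], [376, 265], [359, 230], [360, 243], [379, 284], [286, 306], [271, 246], [279, 285], [274, 289], [279, 293], [273, 298], [269, 290], [268, 298], [280, 298], [285, 316], [300, 314], [302, 323], [315, 322], [314, 310], [355, 301], [362, 311], [374, 309], [370, 299], [383, 295]]
L tip top [[ 449. -110.   37.]]
R tip top [[633. -81.  37.]]
backL top [[ 474. -245.   37.]]
backR [[ 652. -226.   37.]]
off [[356.  76.  18.]]
off [[391.  77.  18.]]
off [[356. -34.  18.]]
off [[395. -34.  18.]]
span [[457. 230.   5.]]
span [[633. 239.   5.]]
block [[633.  95.  31.]]
block [[696. 110.  31.]]
block [[707.   4.  31.]]
block [[648.  -4.  31.]]
```

View pics/d2.png

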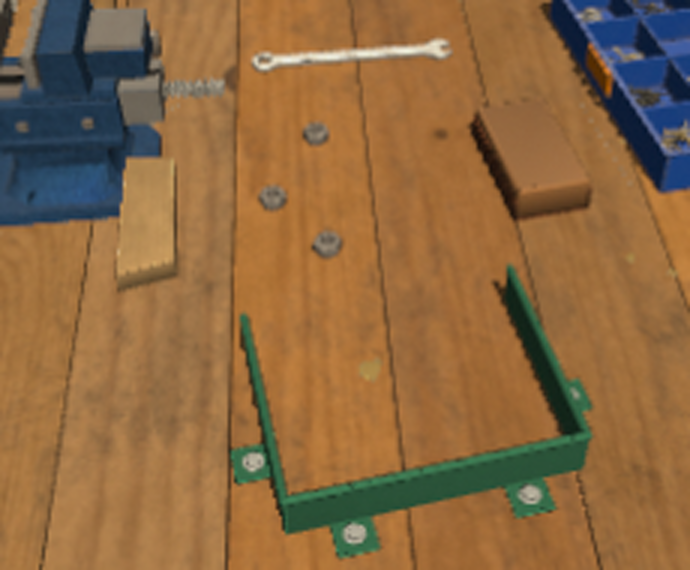

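The crop confirms three grey nuts, a clear mouth, and the offcut and block well to either side. Now I'll check heights around the lane.

Run:
```python
from h import *
im=get_image('side');D=im['depth'];f=K(im);R=np.array(im['R']);t=np.array(im['t'])
v,u=np.nonzero(D>0);d=np.c_[u-im['cx'],v-im['cy']]/f;s=d.copy()
for _ in range(10): s=d/(1+im['k1']*(s**2).sum(1,keepdims=True))
P=(np.c_[s,np.ones(len(s))]*D[v,u][:,None]-t)@R
for y in range(360,-280,-40):
  print(y,[int(q[:,2].max()) if len(q:=P[(abs(P[:,0]-x)<20)&(abs(P[:,1]-y)<20)&(P[:,2]<500)])else -9 for x in range(220,740,40)])
```

```text
360 [3, 2, 25, 3, 3, 3, 3, 3, 3, 2, 2, 2, 3]
320 [3, -9, 23, 20, 3, 3, 2, 2, 3, 2, 3, 2, 2]
280 [1, -9, -9, 0, 3, 3, 2, 2, 3, 2, 3, 2, 3]
240 [-9, -9, -9, -9, 27, 3, 8, 7, 7, 8, 9, 2, 3]
200 [-9, -9, -9, -9, 2, 2, 8, 3, 1, 2, 2, 3, 3]
160 [1, -9, -9, -9, 2, 2, 2, 2, 3, 3, 2, 2, 2]
120 [113, 152, 150, 151, 142, 3, 2, 11, 2, 3, 31, 32, 32]
80 [118, 152, 151, 151, 142, 88, 2, 2, 4, 3, 27, 32, 32]
40 [121, 152, 151, 151, 20, 3, 11, 2, 2, 3, 3, 32, 33]
0 [3, 4, 4, 19, 20, 2, 3, 11, 2, 2, 3, 31, 31]
-40 [3, 5, 4, 21, 21, 3, 3, 12, 3, 3, 2, 3, 3]
-80 [2, 3, 4, 4, 4, 4, 3, 2, 2, 3, 38, 3, 3]
-120 [2, 2, 4, 3, 4, 4, 39, 4, 4, 4, 38, 39, 4]
-160 [2, 3, 3, 3, 3, 4, 39, 3, 4, 4, 4, 39, 4]
-200 [3, 4, 3, 4, 3, 3, 39, 3, 4, 3, 35, 40, 3]
-240 [3, 3, 4, 4, 2, 3, 39, 39, 40, 41, 39, 38, 3]
```

jog_arm --pt "-1 0 0 0 0 0 -0.064" --pt "-1 0 0 0 0 0 -0.064" --pt "-1 0 0 0 0 0 -0.064" --pt "-1 0 0 0 0 0 0"

```text
clock: 0.7
eef_pos: [146.3, 633.2, 404.5]
tool_rot: [-3.141, -0.0, -2.986]
force: [-0.2, 0.1, 0.1]
width: 12.4
gripper_force: 0.0
```

jog_arm --pt "-1 -0.038 -0.086 0 0 0 0" --pt "-1 -0.038 -0.086 0 0 0 0" --pt "-1 -0.038 -0.086 0 0 0 0" --pt "-1 -0.038 -0.086 0 0 0 0" --pt "-1 -0.038 -0.086 0 0 0 0" --pt "-1 -0.038 -0.086 0 0 0 0" --pt "-1 -0.038 -0.086 0 0 0 0" --pt "-1 -0.038 -0.086 0 0 0 0" --pt "-1 -0.038 -0.086 0 0 0 0" --pt "-1 -0.038 -0.086 0 0 0 0"

```text
clock: 1.95
eef_pos: [401.8, 237.1, 404.9]
tool_rot: [3.141, 0.001, -2.987]
force: [-0.4, -0.2, 0.0]
width: 0.4
gripper_force: 0.0
```

jog_arm --pt "-1 -0.038 -0.086 0 0 0 0" --pt "-1 -0.038 -0.086 0 0 0 0" --pt "-1 -0.038 -0.086 0 0 0 0" --pt "-1 -0.038 -0.086 0 0 0 0" --pt "-1 0 0 0 0 0 0"

```text
clock: 2.58
eef_pos: [504.7, 76.5, 404.7]
tool_rot: [-3.14, 0.001, -2.994]
force: [0.3, 0.9, -0.6]
width: 0.1
gripper_force: 0.0
```

Run:
```python
from h import *
im=get_image('side');D=im['depth'];f=K(im);R=np.array(im['R']);t=np.array(im['t'])
v,u=np.nonzero(D>0);d=np.c_[u-im['cx'],v-im['cy']]/f;s=d.copy()
for _ in range(10): s=d/(1+im['k1']*(s**2).sum(1,keepdims=True))
P=(np.c_[s,np.ones(len(s))]*D[v,u][:,None]-t)@R
q=P[(P[:,0]>395)&(P[:,0]<470)&(P[:,1]>50)&(P[:,1]<140)&(P[:,2]>30)&(P[:,2]<170)]
for x in range(395,470,8):
  w=q[(q[:,0]>=x)&(q[:,0]<x+8)]
  if len(w): print(x,w[:,1:].min(0).round(),w[:,1:].max(0).round(),len(w))
im=save('wrist','w1.png'); print(read_state()['eef_pos'], -np.array(im['R']).T@im['t'])
```

```text
395 [82. 78.] [95. 87.] 21
403 [81. 79.] [92. 87.] 16
411 [83. 75.] [93. 86.] 20
419 [83. 77.] [94. 88.] 19
427 [83. 76.] [94. 87.] 22
[502.97736036  80.32676739 404.55742317] [438.12982785  67.87827039 373.65748698]
```

View pics/w1.png

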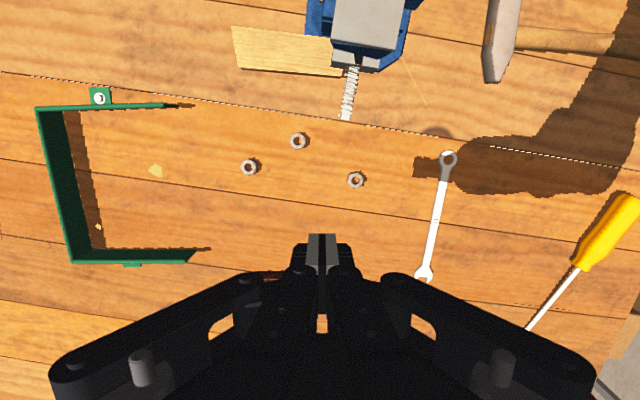

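Wrist view: nuts at (249,167), (299,141) and (356,180). The bay is at left, and the vise rod tip at (345,118) is close to the middle nut. The camera sits on the robot side of the tool, at vise height. I'll turn the gripper half round so it faces away from the vise, and measure the nuts from here.

Run:
```python
from h import *
im=get_image('wrist'); s=read_state(); print(np.round(s['qpos'],2), s['tool_rot'],K(im))
hsv=cv2.cvtColor(im['pixels'],cv2.COLOR_RGB2HSV)
for u,v in [(249,167),(299,141),(356,180)]:
  w=hsv[v-14:v+15,u-14:u+15]; m=(w[:,:,1]<70).astype(np.uint8)
  n,l,st,c=cv2.connectedComponentsWithStats(m); i=1+st[1:,4].argmax()
  x,y,a,b=st[i,:4]; p=(u-14+x+a/2-.5,v-14+y+b/2-.5)
  print(p,a,b,st[i,4],ray(im,p,8).round(1))
for n,q in [('Ltip',(166,105)),('Rtip',(190,259)),('backL',(37,108)),('backR',(73,262)),('rod',(344,120))]:
  print(n,ray(im,q,82 if n=='rod' else 37).round(1))
```

```text
[-0.21  0.43 -0.01  1.9   0.    0.81  1.51] [ 3.14078935e+00 -5.83348512e-04 -2.98498268e+00] 300.2094246637489
(np.float64(247.0), np.float64(166.5)) 15 16 144 [[506.  -12.4   8. ]]
(np.float64(295.5), np.float64(141.5)) 16 16 135 [[467.   42.5   8. ]]
(np.float64(353.5), np.float64(180.5)) 16 16 133 [[503.3 119.9   8. ]]
Ltip [[446.8 -99.5  37. ]]
Rtip [[625.7 -65.7  37. ]]
backL [[ 470.1 -245.2   37. ]]
backR [[ 654.4 -214.6   37. ]]
rod [[434.2  90.4  82. ]]
```

jog_arm --pt "-1 0 0 0 0 0 0.0924" --pt "-1 0 0 0 0 0 0.0924" --pt "-1 0 0 0 0 0 0.0924" --pt "-1 0 0 0 0 0 0.0924" --pt "-1 0 0 0 0 0 0.0924" --pt "-1 0 0 0 0 0 0.0924" --pt "-1 0 0 0 0 0 0.0924" --pt "-1 0 0 0 0 0 0.0924" --pt "-1 0 0 0 0 0 0.0924" --pt "-1 0 0 0 0 0 0.0924"

```text
clock: 3.98
eef_pos: [502.4, 82.3, 404.7]
tool_rot: [-3.141, -0.001, 1.447]
force: [-0.9, 0.2, -0.4]
width: 0.1
gripper_force: 0.0
```

jog_arm --pt "-1 0 0 0 0 0 0.0924" --pt "-1 0 0 0 0 0 0.0924" --pt "-1 0 0 0 0 0 0.0924" --pt "-1 0 0 0 0 0 0.0924" --pt "-1 0 0 0 0 0 0.0924" --pt "-1 0 0 0 0 0 0.0924" --pt "-1 0 0 0 0 0 0.0924" --pt "-1 -0.02 0.111 0 0 0 0" --pt "-1 0 0 0 0 0 0" --pt "-1 0 0 0 0 0 0"

```text
clock: 5.22
eef_pos: [501.6, 25.4, 404.6]
tool_rot: [-3.14, 0.0, 0.158]
force: [-0.4, 0.8, -0.6]
width: 0.1
gripper_force: 0.0
```

jog_arm --pt "-1 0 0 0.08 0 0 0" --pt "-1 0 0 0.1 0 0 0" --pt "-1 0 0 0.1 0 0 0" --pt "-1 0 0 0.08 0 0 0" --pt "-1 0 0 0.06 0 0 0" --pt "-1 0 0 0.02 0 0 0" --pt "-1 0 0 0.008 0 0 0" --pt "-1 0 0 0.004 0 0 0" --pt "-1 0 0 0.002 0 0 0" --pt "-1 0 0 0 0 0 0"

```text
clock: 6.48
eef_pos: [502.1, 24.2, 178.2]
tool_rot: [-3.142, -0.001, 0.157]
force: [0.2, 0.7, 0.6]
width: 0.3
gripper_force: 0.0
```

Run:
```python
from h import *
im=get_image('side');v=cv2.resize(im['pixels'][60:330,190:420,::-1],None,fx=2.2,fy=2.2,interpolation=2);cv2.imwrite('pics/d3.png',v); s=read_state();print(s['eef_pos'],s['force'])
```

```text
[502.06402397  24.12494499 178.14158862] [0.13577906 1.06282769 0.00308126]
```

View pics/d3.png

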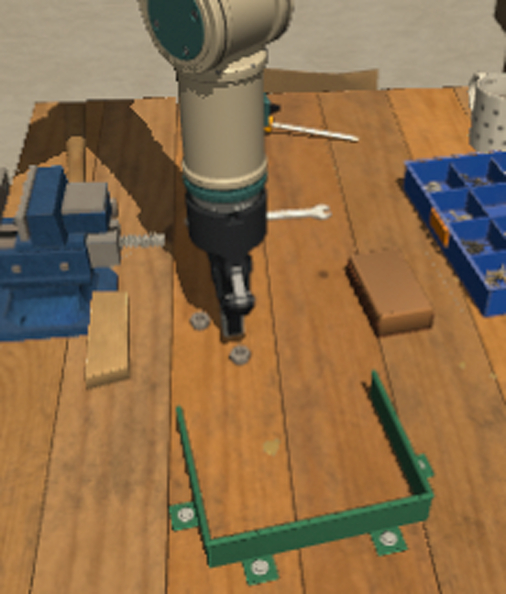

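The fingers stand right behind the nearest nut, at crop (232,335) and (239,354). The middle nut, at (200,320), is clear. I'll push along tool y.

jog_arm --pt "-1 0 0.01 0 0 0 0" --pt "-1 0 0.01 0 0 0 0" --pt "-1 0 0.015 0 0 0 0" --pt "-1 0 0.02 0 0 0 0" --pt "-1 0 0.025 0 0 0 0" --pt "-1 0 0.025 0 0 0 0" --pt "-1 0 0.025 0 0 0 0" --pt "-1 0 0.025 0 0 0 0" --pt "-1 0 0.015 0 0 0 0" --pt "-1 0 0.01 0 0 0 0"

```text
clock: 7.78
eef_pos: [516.0, -65.3, 177.7]
tool_rot: [-3.141, 0.0, 0.157]
force: [0.5, 1.1, 1.1]
width: -0.3
gripper_force: 0.3
```

```bash
cat >> loc.py <<'E'
def bay(p):
    r=np.array(p)[:2]-[539,-90]; return (np.array([r@[.156,-.988],r@[.988,.156]])).round(1)
def rep(box=(150,300,265,390)):
    im=get_image('side'); s=read_state(); print(s['clock'],s['eef_pos'].round(1) if hasattr(s['eef_pos'],'round') else s['eef_pos'],'tool',bay(s['eef_pos']))
    for c,a in nuts(im,box):
        P=ray(im,c,5)[0]; print(c,a,P.round(0),'depth past mouth, y:',bay(P))
    return im
E
python3 -c "
from loc import *
rep()"
```

```text
7.825 [516.1 -65.7 177.8] tool [-27.5 -18.8]
[300.1 192. ] 2149 [516.  90.   5.] depth past mouth, y: [-181.1    5.1]
[315.8 156.9] 142 [566. 235.   5.] depth past mouth, y: [-317.4   77.5]
[384.5 159.1] 46 [752. 210.   5.] depth past mouth, y: [-263.6  257.5]
[280.4 205.6] 56 [467.  44.   5.] depth past mouth, y: [-143.4  -50. ]
[372.8 253.8] 71 [ 656. -120.    5.] depth past mouth, y: [ 48.  110.4]
[278.4 275.1] 52 [ 461. -159.    5.] depth past mouth, y: [ 55.9 -87.7]
[372.5 285.3] 22 [ 640. -198.    5.] depth past mouth, y: [122.5  82.9]
[271.8 289.3] 16 [ 448. -191.    5.] depth past mouth, y: [  86.  -105.4]
[335.5 294.4] 36 [ 567. -213.    5.] depth past mouth, y: [125.4   8.6]
```

jog_arm --pt "-1 0 0.015 0 0 0 0" --pt "-1 0 0.025 0 0 0 0" --pt "-1 0 0.025 0 0 0 0" --pt "-1 0 0.025 0 0 0 0" --pt "-1 0 0.025 0 0 0 0" --pt "-1 0 0.025 0 0 0 0" --pt "-1 0 0.025 0 0 0 0" --pt "-1 0 0.025 0 0 0 0" --pt "-1 0 0.015 0 0 0 0" --pt "-1 0 0.01 0 0 0 0"

```text
clock: 9.07
eef_pos: [532.8, -171.3, 177.6]
tool_rot: [-3.141, 0.0, 0.157]
force: [-0.7, 0.6, 1.5]
width: -0.2
gripper_force: 0.3
```

Run:
```python
from loc import *
im=get_image('side');v=cv2.resize(im['pixels'][60:330,190:420,::-1],None,fx=2.2,fy=2.2,interpolation=2);cv2.imwrite('pics/d4.png',v); s=read_state();print(s['eef_pos'],bay(s['eef_pos']),s['force'],s['qpos'])
```

```text
[ 532.89374894 -171.93065748  177.75038349] [ 80.  -18.8] [ 1.00384932 -0.23353842  0.1535315 ] [-0.04158803  0.90903245  0.48787394  1.92737378 -0.83810758  0.51995057
 -0.37337131]
```

View pics/d4.png

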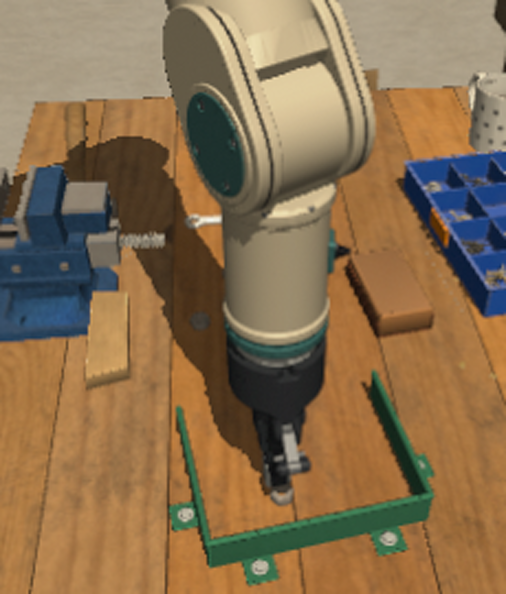

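The first nut lies deep in the bay at crop (283,497) and nothing else has moved. Next I'll back off, lift, travel behind the middle nut and tilt the tool about its push axis, so the body clears the vise rod.

jog_arm --pt "-1 0 -0.02 0 0 0 0" --pt "-1 0 -0.04 0 0 0 0" --pt "-1 0 0 -0.08 0 0 0" --pt "-1 0 0 -0.1 0 0 0" --pt "-1 0 0 -0.08 0 0 0" --pt "-1 0.009 -0.08 0 0 0 0" --pt "-1 0.009 -0.1 0 0 0 0" --pt "-1 0.009 -0.1 0 0 0 0" --pt "-1 0.01 -0.1 0 0 0 0" --pt "-1 0.01 -0.08 0 0 0 0"

```text
clock: 10.38
eef_pos: [513.8, 93.7, 307.3]
tool_rot: [-3.139, 0.002, 0.161]
force: [-0.1, 0.2, 0.2]
width: 0.1
gripper_force: 0.0
```

jog_arm --pt "-1 0 0 0 0 -0.0743 0" --pt "-1 0 0 0 0 -0.0743 0" --pt "-1 0 0 0 0 0 0" --pt "-1 0 0 0 0 0 0"

```text
clock: 10.88
eef_pos: [514.7, 90.1, 307.5]
tool_rot: [-3.141, 0.295, 0.158]
force: [-0.4, -0.7, -0.0]
width: 0.1
gripper_force: 0.0
```

```bash
cat >> loc.py <<'E'
from scipy.spatial.transform import Rotation as Ro
def go(s_,lat,z):
    s=read_state(); R=Ro.from_euler('xyz',s['tool_rot']).as_matrix(); p=np.array(s['eef_pos'])
    tip=p+173*R[:,2]; tgt=np.r_[np.array([539,-90])+s_*np.array([.156,-.988])+lat*np.array([.988,.156]),z]
    print(np.round(s['qpos'],2),s['tool_rot'],'tip',bay(tip),tip[2].round(1),'tool delta/500',((R.T@(tgt-tip))/500).round(4), 'y',(R.T@np.r_[.156,-.988,0]).round(3),'up',R.T[:,2].round(3))
E
python3 - <<'E'
from loc import *
im=rep((150,300,265,390))
go(-179.4,-46,100); go(-179.4,-46,4.5)
E
```

```text
10.925 [514.7  89.8 307.7] tool [-181.5    4. ]
[384.4 159.2] 47 [752. 210.   5.] depth past mouth, y: [-263.2  257.1]
[284.4 159.7] 116 [480. 229.   5.] depth past mouth, y: [-324.6   -8.5]
[294.7 184. ] 43 [504. 122.   5.] depth past mouth, y: [-214.8   -1.7]
[280.4 205.5] 50 [467.  44.   5.] depth past mouth, y: [-143.7  -50. ]
[372.8 253.8] 71 [ 656. -120.    5.] depth past mouth, y: [ 48.  110.4]
[278.3 274.7] 51 [ 461. -158.    5.] depth past mouth, y: [ 54.9 -87.8]
[368.6 286.5] 31 [ 632. -200.    5.] depth past mouth, y: [123.3  74.8]
[317.7 284.2] 69 [ 536. -187.    5.] depth past mouth, y: [ 95.  -18.2]
[271.8 289.3] 16 [ 448. -191.    5.] depth past mouth, y: [  86.  -105.4]
[335.5 294.4] 36 [ 567. -213.    5.] depth past mouth, y: [125.4   8.6]
[-0.69  0.8   0.78  1.85 -0.56  1.07 -1.04] [-3.14066829  0.29564208  0.15741636] tip [-181.6  -46.4] 142.2 tool delta/500 [0.0254 0.0043 0.0805] y [-0.001  1.    -0.001] up [-0.291 -0.001 -0.957]
[-0.69  0.8   0.78  1.85 -0.56  1.07 -1.04] [-3.14066829  0.29564208  0.15741636] tip [-181.6  -46.4] 142.2 tool delta/500 [0.081  0.0044 0.2633] y [-0.001  1.    -0.001] up [-0.291 -0.001 -0.957]
```

jog_arm --pt "-1 0.025 0.004 0.08 0 0 0" --pt "-1 0.025 0 0.08 0 0 0" --pt "-1 0.018 0 0.06 0 0 0" --pt "-1 0.009 0 0.03 0 0 0" --pt "-1 0.004 0 0.012 0 0 0" --pt "-1 0 0 0 0 0 0" --pt "-1 0 0 0 0 0 0"

```text
clock: 11.8
eef_pos: [516.4, 87.5, 171.6]
tool_rot: [-3.142, 0.295, 0.157]
force: [0.5, -0.7, 0.9]
width: -0.3
gripper_force: 0.0
```

Run:
```python
from loc import *
im=get_image('side');v=cv2.resize(im['pixels'][60:330,190:420,::-1],None,fx=2.2,fy=2.2,interpolation=2);cv2.imwrite('pics/d5.png',v); s=read_state();print(s['force'])
go(80-179.4,-46,4.5)
```

```text
[0.22134687 0.35287469 0.11513936]
[-0.6   0.99  0.64  1.89 -0.72  0.85 -0.93] [-3.14150713  0.29547826  0.15720769] tip [-178.9  -45. ] 6.0 tool delta/500 [-0.0011  0.159   0.0035] y [-0.001  1.     0.   ] up [-0.291 -0.    -0.957]
```

View pics/d5.png

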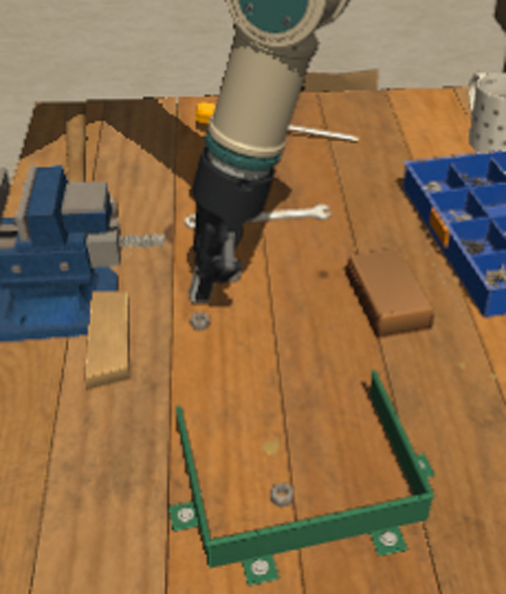

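The tip stands behind the middle nut, at crop (203,298) and (200,320), with the body clear of the rod. I'll push.

jog_arm --pt "-1 -0.003 0.01 0.003 0 0 0" --pt "-1 0 0.01 0 0 0 0" --pt "-1 0 0.01 0 0 0 0" --pt "-1 0 0.015 0 0 0 0" --pt "-1 0 0.02 0 0 0 0" --pt "-1 0 0.025 0 0 0 0" --pt "-1 0 0.025 0 0 0 0" --pt "-1 0 0.025 0 0 0 0" --pt "-1 0 0.015 0 0 0 0" --pt "-1 0 0.01 0 0 0 0"

```text
clock: 13.1
eef_pos: [527.1, 5.3, 169.6]
tool_rot: [-3.141, 0.297, 0.157]
force: [-0.2, 0.5, 0.6]
width: -0.1
gripper_force: 0.4
```

Run:
```python
from loc import *
im=get_image('side');v=cv2.resize(im['pixels'][140:330,240:400,::-1],None,fx=3,fy=3,interpolation=2);cv2.imwrite('pics/d6.png',v)
go(59,-46,4.5)
```

```text
[-0.46  1.    0.65  1.88 -0.68  0.83 -0.82] [3.14101751 0.29708644 0.1561968 ] tip [-95.4 -47.5] 4.2 tool delta/500 [ 0.0029  0.3087 -0.0013] y [0. 1. 0.] up [-0.293  0.001 -0.956]
```

View pics/d6.png

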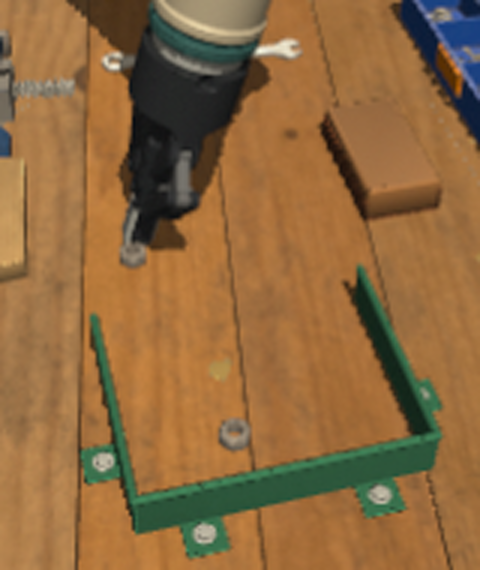

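The nut at (132,253) is in front of the tip with nothing else disturbed, so I'll continue.

jog_arm --pt "-1 0 0.01 0 0 0 0" --pt "-1 0 0.02 0 0 0 0" --pt "-1 0 0.025 0 0 0 0" --pt "-1 0 0.025 0 0 0 0" --pt "-1 0 0.025 0 0 0 0" --pt "-1 0 0.025 0 0 0 0" --pt "-1 0 0.025 0 0 0 0" --pt "-1 0 0.02 0 0 0 0" --pt "-1 0 0.01 0 0 0 0" --pt "-1 0 0 0 0 0 0"

```text
clock: 14.4
eef_pos: [541.6, -85.9, 169.6]
tool_rot: [3.142, 0.297, 0.157]
force: [0.7, 0.3, -0.1]
width: 0.1
gripper_force: 0.0
```

Run:
```python
from loc import *
im=rep((225,300,280,372))
go(59,-46,4.5)
```

```text
14.45 [541.5 -85.5 169.5] tool [-4.1  3.2]
[300.2 238.3] 619 [508. -64.   5.] depth past mouth, y: [-30.1 -26.2]
[364.8 238.8] 32 [646. -77.   5.] depth past mouth, y: [  4.1 108.1]
[281.7 289.7] 20 [ 467. -194.    5.] depth past mouth, y: [ 91.3 -87.3]
[317.8 284.2] 66 [ 536. -187.    5.] depth past mouth, y: [ 95. -18.]
[335.5 294.4] 36 [ 567. -213.    5.] depth past mouth, y: [125.4   8.6]
[-0.31  1.02  0.66  1.82 -0.64  0.84 -0.71] [-3.14127101  0.29728663  0.15732584] tip [ -4.1 -47.5] 4.1 tool delta/500 [ 0.0025  0.1262 -0.0016] y [-0.001  1.    -0.   ] up [-0.293 -0.    -0.956]
```

jog_arm --pt "-1 0 0.01 0 0 0 0" --pt "-1 0 0.02 0 0 0 0" --pt "-1 0 0.025 0 0 0 0" --pt "-1 0 0.025 0 0 0 0" --pt "-1 0 0.025 0 0 0 0" --pt "-1 0 0.015 0 0 0 0" --pt "-1 0 0.008 0 0 0 0" --pt "-1 0 0 0 0 0 0" --pt "-1 0 -0.02 0 0 0 0" --pt "-1 0 -0.04 0 0 0 0"

```text
clock: 15.7
eef_pos: [546.6, -118.2, 169.6]
tool_rot: [-3.141, 0.297, 0.157]
force: [-0.1, -0.2, 0.3]
width: 0.1
gripper_force: 0.0
```

jog_arm --pt "-1 -0.024 0 -0.08 0 0 0" --pt "-1 -0.029 0 -0.095 0 0 0" --pt "-1 -0.029 0 -0.095 0 0 0" --pt "-1 0 -0.08 0 0 0 0" --pt "-1 0 -0.11 0 0 0 0" --pt "-1 0 -0.11 0 0 0 0" --pt "-1 0 -0.11 0 0 0 0" --pt "-1 0 -0.08 0 0 0.0743 0" --pt "-1 0 0 0 0 0.0743 0" --pt "-1 0 0 0 0 0 0"

```text
clock: 16.95
eef_pos: [506.9, 124.7, 310.9]
tool_rot: [-3.139, 0.002, 0.159]
force: [-0.4, -0.4, -0.6]
width: -0.2
gripper_force: 0.0
```

Run:
```python
from loc import *
im=rep((150,300,280,372))
go(-214.8-34,-1.5,4.5)
```

```text
17.0 [507.7 124.  310.9] tool [-216.3    2.4]
[286.5 159.5] 58 [486. 230.   5.] depth past mouth, y: [-324.1   -2.8]
[294.7 184. ] 43 [504. 122.   5.] depth past mouth, y: [-214.8   -1.7]
[364.8 238.8] 32 [646. -77.   5.] depth past mouth, y: [  4.1 108.1]
[295.2 280.5] 65 [ 493. -174.    5.] depth past mouth, y: [ 76.3 -58.3]
[281.8 290.1] 21 [ 467. -195.    5.] depth past mouth, y: [ 92.2 -87.3]
[317.8 284.2] 68 [ 536. -187.    5.] depth past mouth, y: [ 95. -18.]
[363.  288.5] 17 [ 621. -204.    5.] depth past mouth, y: [125.1  62.9]
[331.  295.4] 27 [ 558. -214.    5.] depth past mouth, y: [ 1.256e+02 -1.000e-01]
[-0.77  0.71  0.77  1.98 -0.73  0.76 -0.98] [-3.13992714e+00  3.03618682e-03  1.58621060e-01] tip [-216.6    1.9] 137.9 tool delta/500 [-0.0059 -0.0642  0.2669] y [-0.002  1.    -0.002] up [-0.003 -0.002 -1.   ]
```

jog_arm --pt "-1 -0.006 -0.064 0 0 0 0" --pt "-1 0 0 0.08 0 0 0" --pt "-1 0 0 0.09 0 0 0" --pt "-1 0 0 0.06 0 0 0" --pt "-1 0 0 0.025 0 0 0" --pt "-1 0 0 0.01 0 0 0" --pt "-1 0 0 0.002 0 0 0" --pt "-1 0 0 0 0 0 0" --pt "-1 0 0 0 0 0 0"

```text
clock: 18.12
eef_pos: [501.1, 154.2, 177.9]
tool_rot: [-3.141, -0.001, 0.157]
force: [0.1, -0.7, 0.4]
width: 0.0
gripper_force: 0.0
```

Run:
```python
from loc import *
im=rep((150,230,280,320))
go(-214.8-34,-1.5,4.5)
```

```text
18.175 [501.  154.2 177.8] tool [-247.2    0.6]
[291.9 162.3] 353 [500. 215.   5.] depth past mouth, y: [-307.9    9. ]
[294.7 183.9] 45 [504. 122.   5.] depth past mouth, y: [-215.2   -1.6]
[-0.68  0.9   0.52  2.03 -0.98  0.49 -0.83] [-3.14124961e+00 -9.52822311e-04  1.57371981e-01] tip [-247.2    0.8] 4.8 tool delta/500 [-0.0045 -0.0034  0.0005] y [-0.001  1.    -0.   ] up [ 0.001 -0.    -1.   ]
```

jog_arm --pt "-1 -0.003 0.01 0 0 0 0" --pt "-1 0 0.01 0 0 0 0" --pt "-1 0 0.01 0 0 0 0" --pt "-1 0 0.015 0 0 0 0" --pt "-1 0 0.02 0 0 0 0" --pt "-1 0 0.025 0 0 0 0" --pt "-1 0 0.025 0 0 0 0" --pt "-1 0 0.025 0 0 0 0" --pt "-1 0 0.025 0 0 0 0" --pt "-1 0 0.015 0 0 0 0"

```text
clock: 19.42
eef_pos: [513.6, 63.8, 177.2]
tool_rot: [3.141, -0.0, 0.156]
force: [-0.2, 0.0, 0.5]
width: 0.1
gripper_force: 0.3
```

Run:
```python
from loc import *
im=get_image('side');v=cv2.resize(im['pixels'][140:330,240:400,::-1],None,fx=3,fy=3,interpolation=2);cv2.imwrite('pics/d7.png',v)
go(45,-1.5,4.5)
```

```text
[-0.49  0.89  0.49  2.04 -0.97  0.46 -0.67] [ 3.14037410e+00 -3.84263855e-04  1.55134206e-01] tip [-154.8   -1. ] 4.3 tool delta/500 [-4.000e-04  3.995e-01  1.000e-04] y [0.001 1.    0.001] up [ 0.     0.001 -1.   ]
```

View pics/d7.png

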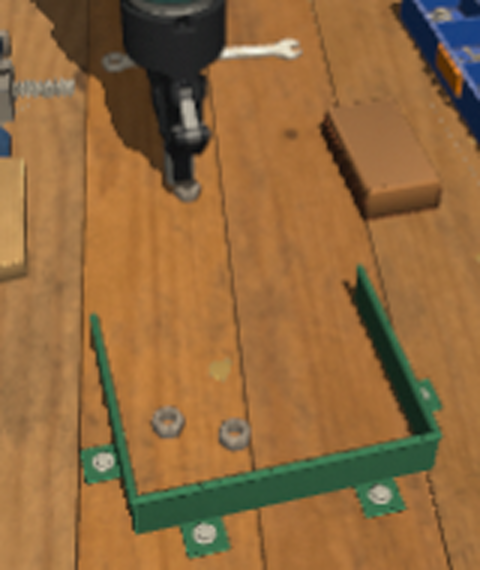

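Two nuts are inside the bay at (168,422) and (235,433), and the third at (187,190) is in front of the tip. 200 mm remain.

jog_arm --pt "-1 0 0.01 0 0 0 0" --pt "-1 0 0.02 0 0 0 0" --pt "-1 0 0.025 0 0 0 0" --pt "-1 0 0.025 0 0 0 0" --pt "-1 0 0.025 0 0 0 0" --pt "-1 0 0.025 0 0 0 0" --pt "-1 0 0.025 0 0 0 0" --pt "-1 0 0.025 0 0 0 0" --pt "-1 0 0.025 0 0 0 0" --pt "-1 0 0.02 0 0 0 0"

```text
clock: 20.72
eef_pos: [531.2, -47.2, 177.2]
tool_rot: [3.141, 0.0, 0.157]
force: [-0.2, -0.8, -0.2]
width: -0.1
gripper_force: 0.1
```

jog_arm --pt "-1 0 0.025 0 0 0 0" --pt "-1 0 0.025 0 0 0 0" --pt "-1 0 0.025 0 0 0 0" --pt "-1 0 0.025 0 0 0 0" --pt "-1 0 0.025 0 0 0 0" --pt "-1 0 0.025 0 0 0 0" --pt "-1 0 0.015 0 0 0 0" --pt "-1 0 0.008 0 0 0 0" --pt "-1 0 0 0 0 0 0" --pt "-1 0 -0.02 0 0 0 0"

```text
clock: 21.98
eef_pos: [543.0, -121.8, 177.2]
tool_rot: [3.141, -0.0, 0.156]
force: [-0.9, 0.2, 0.6]
width: 0.2
gripper_force: 0.0
```

jog_arm --pt "-1 0 -0.04 0 0 0 0" --pt "-1 0 0 -0.08 0 0 0" --pt "-1 0 0 -0.1 0 0 0" --pt "-1 0 0 -0.1 0 0 0" --pt "-1 0 -0.1 0 0 0 0" --pt "-1 0 -0.1 0 0 0 0" --pt "-1 0 -0.08 0 0 0 0" --pt "-1 0 0 0 0 0 0"

```text
clock: 22.98
eef_pos: [516.7, 42.0, 316.4]
tool_rot: [-3.138, 0.002, 0.166]
force: [-0.2, 0.0, -0.1]
width: -0.3
gripper_force: 0.0
```

Run:
```python
from loc import *
im=rep((220,300,280,372))
v=cv2.resize(im['pixels'][60:330,190:420,::-1],None,fx=2.2,fy=2.2,interpolation=2);cv2.imwrite('pics/d8.png',v)
```

```text
23.025 [517.2  39.4 316.8] tool [-131.3   -1.4]
[364.8 238.8] 32 [646. -77.   5.] depth past mouth, y: [  4.1 108.1]
[322.7 267.4] 74 [ 549. -147.    5.] depth past mouth, y: [57.8  1.2]
[295.2 280.5] 65 [ 493. -174.    5.] depth past mouth, y: [ 76.3 -58.3]
[281.7 289.7] 20 [ 467. -194.    5.] depth past mouth, y: [ 91.3 -87.3]
[317.8 284.1] 66 [ 536. -186.    5.] depth past mouth, y: [ 94.8 -17.9]
[335.5 294.4] 36 [ 567. -213.    5.] depth past mouth, y: [125.4   8.6]
```

View pics/d8.png

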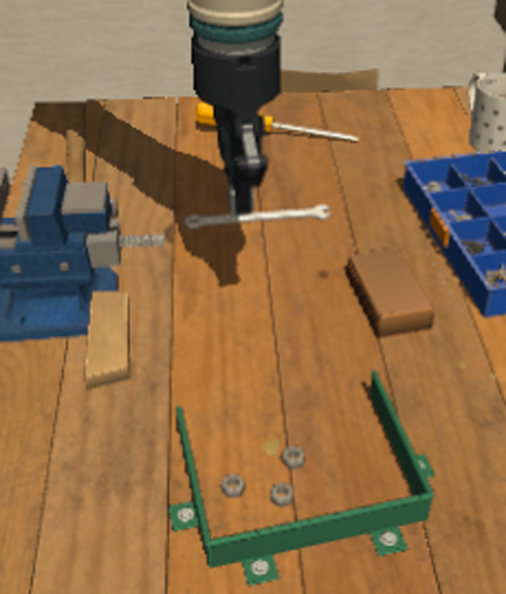

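All three nuts are inside the bay at crop (233,485), (282,493) and (293,457), 58 to 95 mm past the mouth. The offcut, spanner and block are unmoved and the arm is clear.

```bash
python3 -c "
from cell import *
print(finish_job())"
```

```text
the job is handed in; nothing more can be done
None
```

The job is handed in: the last camera view showed all three nuts inside the bay, 58 to 95 mm past the open side, with the offcut, spanner and sanding block where they started and the arm clear at about 23 s (hand-in returned no verdict).

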